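# Fit the missing hob knob and hold it pressed

### The arm

A 6-joint arm with a two-finger parallel gripper is mounted at the origin on a cart in front of the work surface, level with it; the furniture and walls round the work are solid. World frame = base frame: x ahead of the robot, y to its left, z up, the work surface at z = 0. Lengths are in m, angles in rad, forces in N, time in s.
With the tool pointing down it reaches from about 0.425 to 0.95 m from the base axis. Payload 3.5 kg.
Tool frame: the origin (TCP) lies at the very end of the fingers, on their centre line; the grasp point (between the pads) lies 19 mm behind it; z points along the fingers, y is the line along which they close (so a half turn about z gives the same grasp; the last joint's range is limited). The gripper opens to 85 mm and grips with 20 to 120 N. Pads are 22 mm wide; open, the fingers measure 114 mm over their backs; the gripper's body (76 mm by 85 mm) begins 54 mm behind the grasp point. The pads swing forward as they close: fully open they stand 13 mm farther back than shut.
Start: joints at [1, 0.286, 1.577, -0, 1.279, -0.15], TCP at [0.276, 0.616, 0.231] pointing down, gripper open.
Joint ranges: [-2.77, 2.77], [-0.9, 2.22], [0.21, 2.48], [-1.53, 4.67], [0.24, 2.81], [-2.84, 2.84]. Speed limits (rad/s): [2.79, 2.79, 3.14, 3.14, 3.14, 3.14].

### API

Orientations are given as a unit quaternion [x, y, z, w].
In Python, from plant import ctrl, optics, sign_off gives the robot as it stands.
- The arm moves only by the shell command python3 -m creep 'ROWS' [FORCE]. ROWS is JSON, a list of rows, each an object of numbers: "x", "y", "z": the shift along the tool's x, y, z in mm; "rx", "ry", "rz": the turn, a rotation vector about the tool's x, y, z in degrees; "grip": the opening, from 0 (shut) to 1 (fully open). In form: [{"x": .., "y": .., "z": .., "rx": .., "ry": .., "rz": .., "grip": ..}, ...]. A call has exactly 10 rows; each row shifts and turns the commanded pose from where the row before left it, along the tool's axes as they then stand; what a row does not reach is not made up. A row lasts 1/12 s, in which the tool goes at most 41.7 mm and 7.16 degrees, less where a joint would pass 70% of its speed; a pose out of reach is approached as far as the arm can. A call with a gripper value outside its range is refused whole. The fingers move at their own pace and stop on an object; FORCE is the grip in N (left out, the last holds). Time passes only in rows, so rows that do not move let the fingers close, or fill a call up. It gives the time, the measured TCP pose, the force, the opening and the grip force at its end, in the units of the state.
- ctrl.get_state(): the state, without advancing time (a new reading comes with each control period).
- optics.read_camera(name): name is "side" or "top" or "wrist"; returns a dict with "color" (384x512x3 uint8, blue, green, red), "K" (3x3 intrinsics, pixels), "D" ([k1, k2, p1, p2, k3] as OpenCV has them; the pictures are not rectified), "R" (3x3) and "t" (3): a world point X has camera coordinates R X + t. Camera axes: x right, y down, z forward; pixel columns grow to the right and rows downward; lengths in m; the calibration is good to about 2 mm. A picture is of the moment at which its call begins. There is no depth.
- sign_off(): hands the job in; it is judged then, once.
The state is a dict: "time": time; "qpos": joint angles; "dq": joint speeds; "joint_efforts": joint torques, N m; "eef_pos": TCP position; "tcp_rot": TCP orientation; "contact_force": force on the tool from outside, world axes, zero at the start; "wrist_torque": the same for the moment, N m; "opening": opening from 0.0 (shut) to 1.0 (fully open); "finger_force": force on a finger pad.
Only numpy, scipy, OpenCV 4.12 (cv2) and the standard library are available. Lean on these libraries where they do the work, as an engineer would, in place of code of your own. Each camera call takes 0.05 s, during which the arm holds its last target. There are 200 camera calls.

### The job

The right-hand control of the two-burner hob has lost its knob: of the three loose knobs take the one of the same size as the knob still on the hob, turn it so that its flat-sided bore matches the D-shaped shaft (white pointer line to the side of the white tick) and push it fully home. Then keep pressing it all the way down against its spring, as one does when lighting a burner, and finish while still holding it pressed down. Leave the other two knobs, the spice jar and the salt shaker where they stand.

Things in the scene. Friction and masses are not known exactly. Their poses are not given: they have to be found in the camera images.
- small_knob_mid (a point): small grey knob (60 g), loose, bore down on the worktop: skirt 36 mm across, 12 high; bar grip 30 long (x), 20 wide (y), top at 38. Point on its axis, 19 mm above the underside; z up, x along the bar to the end with the white pointer line. D-shaped bore 11 mm across, 22 deep, flat on the +x side; too tight for the shaft
- medium_knob_mid (a point): medium grey knob (60 g), loose, bore down on the worktop: skirt 44 mm across, 12 high; bar grip 38 long (x), 24 wide (y), top at 38. Point on its axis, 19 mm above the underside; z up, x along the bar to the end with the white pointer line. D-shaped bore 16 mm across, 22 deep, flat on the +x side; flat 4.2 mm from the axis, 1 mm clearance round the shaft, 9 degrees play: the knob that fits
- large_knob_mid (a point): large grey knob (60 g), loose, bore down on the worktop: skirt 54 mm across, 12 high; bar grip 48 long (x), 30 wide (y), top at 38. Point on its axis, 19 mm above the underside; z up, x along the bar to the end with the white pointer line. D-shaped bore 22 mm across, 22 deep, flat on the +x side; too loose for the shaft
- shaft_end (a point): top end, on the axis, of the bare upright 14 mm D-shaft (right-hand control), 73 mm above the worktop. x points to its flat (3 mm from the axis), where the collar has a white tick; z up. It stands 20 mm above a brass collar 30 mm across; top 4.5 mm tapered. Knob home: underside on the collar, its mid point 1 mm below this point, x axes alike. Turns stiffly
- plunger (a joint): how far the right-hand control (collar and shaft together) is pressed down against its spring, m: 0 fully up, 0.006 at its stop; starts moving at about 2.4 N, about 10 N at the stop, springs back when let go
- hob: two-burner tabletop gas hob, 170 (x) by 300 (y) mm, fixed to the worktop, black top 45 mm high, pan supports to 68 mm. Origin under its centre on the worktop, x to its back, y to its left. Controls 55 mm in front of the centre: left (75 mm to +y) carries its knob, 44 mm across like the medium loose one; right (75 mm to -y) is the bare shaft
- spice_jar_mid (a point): glass spice jar with green lid, bystander, 46 mm across, 106 mm high; point at its centre
- salt_mill_mid (a point): glass salt shaker with grey top, bystander, 44 mm across, 90 mm high; point at its centre
- medium_knob: the same medium knob as a solid; origin at the centre of its underside, axes as above

How it is judged:
On the way, in this order (a step that is already met when the one before it is completed fails the run):
1. the medium knob is lifted off the worktop (height (world z) of medium_knob_mid above 0.045 m), for 0.2 s.
2. the medium knob is home on the shaft, its flat on the shaft's flat (x of medium_knob_mid in the frame of shaft_end between -0.0025 and 0.0025 m and y of medium_knob_mid in the frame of shaft_end between -0.0025 and 0.0025 m and z of medium_knob_mid in the frame of shaft_end between -0.0035 and 0.0015 m and angle between the x axis of medium_knob_mid and the x axis of shaft_end, either way round below 0.25 rad and angle between medium_knob_mid's own z axis and vertical below 0.12 rad), for 0.2 s.
At the end, for the whole second after the job is handed in: medium knob home on the right-hand shaft (axis within 2.5 mm, underside on the collar within 2.5 mm, flats within 0.25 rad, upright within 0.12 rad), still touched by the robot, control pressed over 4 of its 6 mm; other knobs, spice jar and salt shaker within 30 mm of where they stood (all of step 2 and value of joint plunger above 0.004 m and contact force between any of the fingers, the arm and medium_knob above 1 N and distance of each of small_knob_mid, large_knob_mid, spice_jar_mid, salt_mill_mid from where it was at the start of the episode below 0.03 m); the arm keeps its last pose, push and grip.
It fails at once if the small knob is moved more than 30 mm (distance of small_knob_mid from where it was at the start of the episode above 0.03 m).
It fails at once if the large knob is moved more than 30 mm (distance of large_knob_mid from where it was at the start of the episode above 0.03 m).
It fails at once if the spice jar is moved more than 30 mm (distance of spice_jar_mid from where it was at the start of the episode above 0.03 m).
It fails at once if the salt shaker is moved more than 30 mm (distance of salt_mill_mid from where it was at the start of the episode above 0.03 m).
It also fails if it takes over 42 s, if anything falls off the work surface, if the arm or the gripper's body presses on something with over 40 N, if the wrist force passes 120 N, or if a joint passes its speed limit or range.

## Working session

There is one attempt and no reset: what is moved stays moved. The work goes in short steps, Python scripts to look and compute and a shell command to move; the robot and the scene stay as the last step left them, time stands still between calls to the robot, and variables do not carry over. Pictures are saved under pics/ and viewed, at most 10 in all, crops included, and the job is handed in when it is done.

```bash
mkdir -p pics
cat > h.py <<'E'
import numpy as np, cv2
from plant import ctrl, optics
def ray(c,uv):
    p=cv2.undistortPoints(np.array([[uv]],float),c["K"],np.array(c["D"],float))[0,0]
    R=np.array(c["R"]);t=np.array(c["t"])
    return -R.T@t, R.T@np.array([p[0],p[1],1])
def onz(c,uv,z):
    o,d=ray(c,uv); return o+d*(z-o[2])/d[2]
def proj(c,X):
    return cv2.projectPoints(np.array(X,float).reshape(-1,3),cv2.Rodrigues(np.array(c["R"]))[0],np.array(c["t"],float),c["K"],np.array(c["D"],float))[0].reshape(-1,2)
E
python3 - <<'E'
from h import *
import pickle
for n in ("top","side"):
    c=optics.read_camera(n); pickle.dump({k:np.array(v) for k,v in c.items()},open(n+"0.pkl","wb"))
    cv2.imwrite(f"pics/{n}0.png",cv2.resize(c["color"],(800,600),interpolation=cv2.INTER_CUBIC))
s=ctrl.get_state(); print(s)
E
```

```text
{'time': 0.1, 'qpos': array([ 9.99992526e-01,  2.87086765e-01,  1.57806326e+00, -2.91641329e-05,
        1.27860864e+00, -1.50001565e-01]), 'dq': array([ 0.00017463, -0.00249362, -0.00492613, -0.00167636, -0.00189253,
       -0.0011329 ]), 'joint_efforts': array([ 2.71069357e-04, -4.07297122e+01, -2.93696809e+01, -1.71072638e-04,
        3.42193249e-03,  1.33848243e-05]), 'eef_pos': array([0.27537952, 0.61560339, 0.23006136]), 'tcp_rot': array([ 2.08847944e-01,  9.77947526e-01, -1.01835062e-03, -3.68860458e-04]), 'contact_force': array([ 0.10463178, -0.42483144,  0.73013678]), 'wrist_torque': array([ 0.01249821,  0.01652592, -0.02602028]), 'finger_force': 0.0, 'opening': 1.0002682380637329}
```

View pics/top0.png

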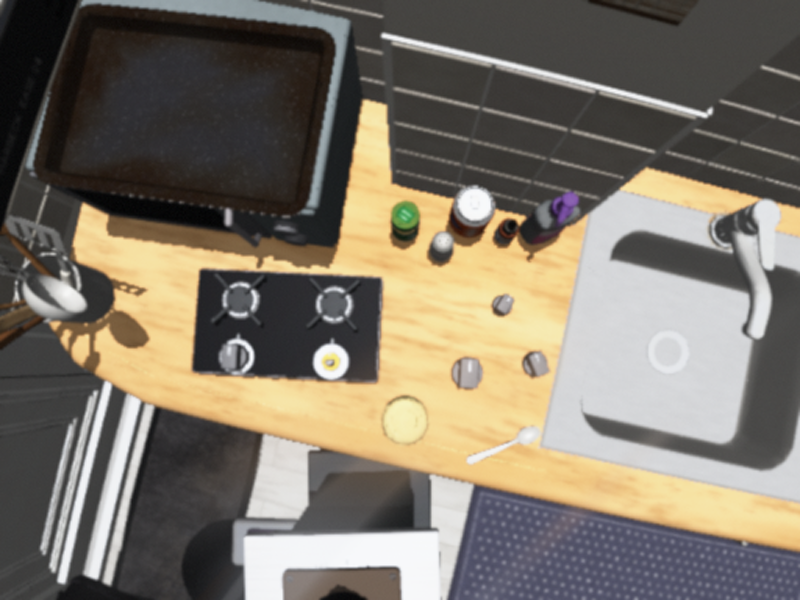

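View pics/side0.png

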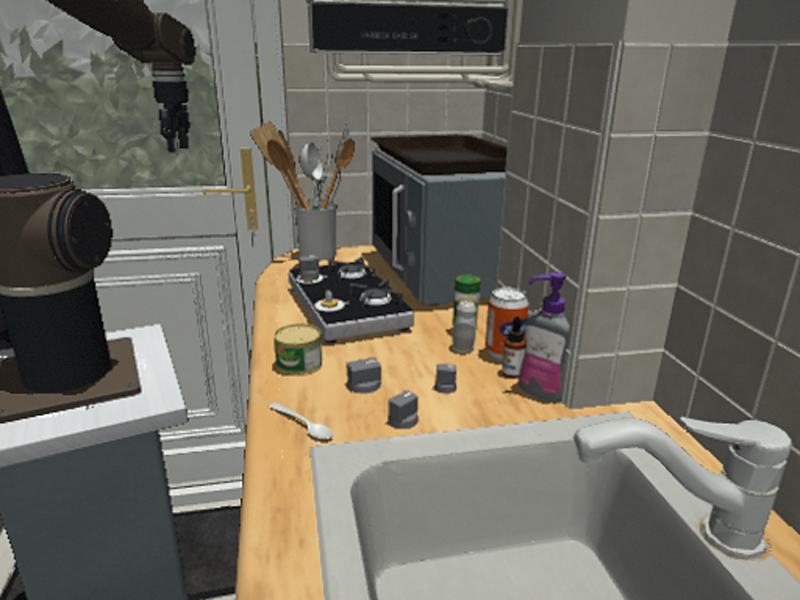

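Top view: large knob at (467,373), medium at (536,364), small at (503,304), bare shaft at (331,361), fitted knob at (235,355) in 800x600 pixels. Jar and shaker are behind, at (405,220) and (441,247). The side view agrees.

Run:
```python
from h import *
import pickle
from scipy.spatial.transform import Rotation as Ro
c=pickle.load(open("top0.pkl","rb"));s=.64
for n,uv,z in [("large",(467,371),.036),("med",(536,362),.036),("small",(503,303),.036),("shaft",(331,361),.06),("leftknob",(235,354),.085),("hobFL",(193,373),.045),("hobFR",(380,381),.045),("hobBL",(201,269),.045),("hobBR",(382,277),.045)]:
    print(n,onz(c,(uv[0]*s,uv[1]*s),z).round(4))
r=Ro.from_quat(ctrl.get_state()["tcp_rot"]);print(r.as_matrix().round(3))
w=optics.read_camera("wrist")
cam=-np.array(w["R"]).T@np.array(w["t"]);e=ctrl.get_state()["eef_pos"]
print("cam in tool",r.inv().apply(cam-e).round(4),(np.array(w["R"])@r.as_matrix()).round(3),w["K"])
im=cv2.resize(c["color"][150:300,100:400],(800,400),interpolation=cv2.INTER_CUBIC);cv2.imwrite("pics/crop1.png",im)
```

```text
large [ 0.4082 -0.2115  0.036 ]
med [ 0.4188 -0.323   0.036 ]
small [ 0.5152 -0.2738  0.036 ]
shaft [0.4304 0.0015 0.06  ]
leftknob [0.4446 0.1446 0.085 ]
hobFL [0.4168 0.2231 0.045 ]
hobFR [ 0.3969 -0.0731  0.045 ]
hobBL [0.5827 0.2107 0.045 ]
hobBR [ 0.5615 -0.0804  0.045 ]
[[-0.913  0.408 -0.001]
 [ 0.408  0.913 -0.002]
 [ 0.    -0.002 -1.   ]]
cam in tool [ 0.0755  0.0008 -0.1424] [[ 0.001  1.     0.001]
 [-0.956  0.001 -0.294]
 [-0.294 -0.     0.956]] [[284.28412343   0.         258.37177675]
 [  0.         284.28412343 188.17018501]
 [  0.           0.           1.        ]]
```

View pics/crop1.png

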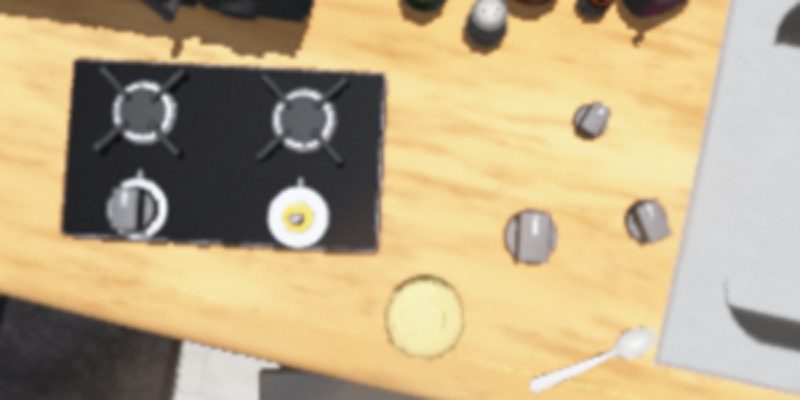

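Hob, large knob and small knob are resolved coarsely. I'll move over the hob for a close wrist view of the shaft flat.

```bash
python3 -m creep '[{"x":-19.5,"y":-20.4,"grip":1},{"x":-19.5,"y":-20.4,"grip":1},{"x":-19.5,"y":-20.4,"grip":1},{"x":-19.5,"y":-20.4,"grip":1},{"x":-19.5,"y":-20.4,"grip":1},{"x":-19.5,"y":-20.4,"grip":1},{"x":-19.5,"y":-20.4,"grip":1},{"x":-19.5,"y":-20.4,"grip":1},{"x":-19.5,"y":-20.4,"grip":1},{"x":-19.5,"y":-20.4,"grip":1}]'
python3 -m creep '[{"x":-22,"y":-25,"z":4,"grip":1},{"x":-22,"y":-25,"z":4,"grip":1},{"x":-22,"y":-25,"z":4,"grip":1},{"x":-22,"y":-25,"z":4,"grip":1},{"x":-22,"y":-25,"z":4,"grip":1},{"x":-22,"y":-25,"z":4,"grip":1},{"x":-22,"y":-25,"z":4,"grip":1},{"x":-22,"y":-25,"z":4,"grip":1},{"x":-22,"y":-25,"z":4,"grip":1},{"x":-22,"y":-25,"z":4,"grip":1}]'
python3 - <<'E'
from h import *
import pickle
c=optics.read_camera("wrist"); pickle.dump({k:np.array(v) for k,v in c.items()},open("w1.pkl","wb"))
u=proj(c,[.43,0,.06])[0]; print(u)
a=int(max(0,u[0]-60));b=int(max(0,u[1]-45))
crop=cv2.resize(c["color"][b:b+90,a:a+120],(400,300),interpolation=cv2.INTER_CUBIC);print(a,b,"scale",crop.shape,c["color"][b:b+90,a:a+120].shape)
out=np.zeros((300,800,3),np.uint8);out[:,:400]=cv2.resize(c["color"],(400,300));out[:,400:]=crop
cv2.imwrite("pics/w1.png",out)
E
```

```text
[-61.34080111 414.92505741]
0 369 scale (300, 400, 3) (15, 120, 3)$[0]: bad value
$[0]: bad value
```

View pics/w1.png

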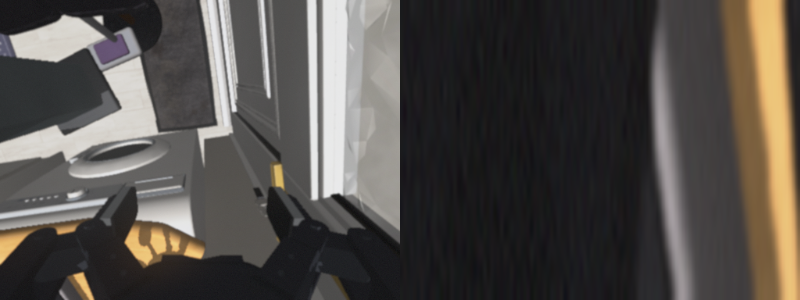

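The rows were refused, so the arm hasn't moved; the picture shows only the floor and door under the start pose. I'll give all keys in each row.

```bash
python3 -m creep '[{"x":-19.5,"y":-20.4,"z":0,"rx":0,"ry":0,"rz":0,"grip":1},{"x":-19.5,"y":-20.4,"z":0,"rx":0,"ry":0,"rz":0,"grip":1},{"x":-19.5,"y":-20.4,"z":0,"rx":0,"ry":0,"rz":0,"grip":1},{"x":-19.5,"y":-20.4,"z":0,"rx":0,"ry":0,"rz":0,"grip":1},{"x":-19.5,"y":-20.4,"z":0,"rx":0,"ry":0,"rz":0,"grip":1},{"x":-19.5,"y":-20.4,"z":0,"rx":0,"ry":0,"rz":0,"grip":1},{"x":-19.5,"y":-20.4,"z":0,"rx":0,"ry":0,"rz":0,"grip":1},{"x":-19.5,"y":-20.4,"z":0,"rx":0,"ry":0,"rz":0,"grip":1},{"x":-19.5,"y":-20.4,"z":0,"rx":0,"ry":0,"rz":0,"grip":1},{"x":-19.5,"y":-20.4,"z":0,"rx":0,"ry":0,"rz":0,"grip":1}]'
```

```text
time: 1.03
eef_pos: [0.3704, 0.3489, 0.2312]
tcp_rot: [0.209, 0.978, -0.0, -0.0]
contact_force: [1.2, -0.4, -0.2]
opening: 1.001
finger_force: 0.0
```

```bash
python3 -m creep '[{"x":-22,"y":-25,"z":4,"rx":0,"ry":0,"rz":0,"grip":1},{"x":-22,"y":-25,"z":4,"rx":0,"ry":0,"rz":0,"grip":1},{"x":-22,"y":-25,"z":4,"rx":0,"ry":0,"rz":0,"grip":1},{"x":-22,"y":-25,"z":4,"rx":0,"ry":0,"rz":0,"grip":1},{"x":-22,"y":-25,"z":4,"rx":0,"ry":0,"rz":0,"grip":1},{"x":-22,"y":-25,"z":4,"rx":0,"ry":0,"rz":0,"grip":1},{"x":-22,"y":-25,"z":4,"rx":0,"ry":0,"rz":0,"grip":1},{"x":-22,"y":-25,"z":4,"rx":0,"ry":0,"rz":0,"grip":1},{"x":-22,"y":-25,"z":4,"rx":0,"ry":0,"rz":0,"grip":1},{"x":-22,"y":-25,"z":4,"rx":0,"ry":0,"rz":0,"grip":1}]'
cat > look.py <<'E'
import sys,pickle
from h import *
n,x,y,z,h=sys.argv[1],*map(float,sys.argv[2:6])
c=optics.read_camera("wrist"); pickle.dump({k:np.array(v) for k,v in c.items()},open(n+".pkl","wb"))
u=proj(c,[x,y,z])[0]; h=int(h); a=int(np.clip(u[0]-h,0,512-2*h));b=int(np.clip(u[1]-h,0,384-2*h))
out=np.zeros((400,800,3),np.uint8);out[:300,:400]=cv2.resize(c["color"],(400,300))
out[:,400:]=cv2.resize(c["color"][b:b+2*h,a:a+2*h],(400,400),interpolation=cv2.INTER_CUBIC)
print("expected",u,"crop origin",a,b,"scale",200/h); cv2.imwrite(f"pics/{n}.png",out)
E
python3 look.py w2 .43 0 .06 40
```

```text
time: 1.87
eef_pos: [0.4691, 0.0306, 0.1912]
tcp_rot: [0.209, 0.978, 0.0, 0.0]
contact_force: [0.7, -0.4, -0.0]
opening: 1.001
finger_force: 0.0
expected [212.56424674 156.7160174 ] crop origin 172 116 scale 5.0
```

View pics/w2.png

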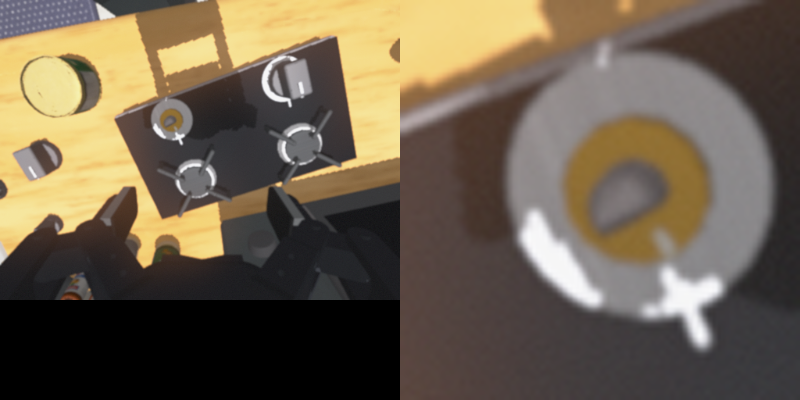

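Wrist view: brass collar centred near crop (638,190), D-shaft flat facing lower right, collar tick at (663,240), and the hob's own mark beyond. The medium knob is at left (38,157), with its pointer line on the bar.

```bash
cat > shaft.py <<'E'
import sys,pickle
from h import *
def shaft(c,guess):
    u=proj(c,guess)[0]
    hsv=cv2.cvtColor(c["color"],cv2.COLOR_BGR2HSV)
    m=((hsv[...,0]>15)&(hsv[...,0]<32)&(hsv[...,1]>110)).astype(np.uint8)
    yy,xx=np.mgrid[:384,:512]; m[np.hypot(xx-u[0],yy-u[1])>22*float(sys.argv[2] if len(sys.argv)>2 else 1)]=0
    p=cv2.findNonZero(m); hull=cv2.convexHull(p)[:,0]
    w=np.array([onz(c,q,.053)[:2] for q in hull]).astype(np.float32)
    ce,r=cv2.minEnclosingCircle(w*1000); return u,m,np.array(ce)/1000,r,len(p)
if __name__=="__main__":
    c=pickle.load(open(sys.argv[1]+".pkl","rb"))
    u,m,ce,r,n=shaft(c,[.43,0,.06]); print("collar",ce.round(4),"r",r,n)
    if sys.argv[1]=="w2":
        f=lambda x,y,z:onz(c,(172+(x-400)/5,116+y/5),z)[:2]
        t=f(663,240,.053)-ce; print("tick yaw",np.degrees(np.arctan2(t[1],t[0])),np.hypot(*t))
        d=f(598,233,.073)-f(665,195,.073); print("flat normal",np.degrees(np.arctan2(d[0],-d[1])), "flat mid",(f(598,233,.073)+f(665,195,.073))/2)
        k=f(705,345,.046)-f(678,280,.046);print("hob mark",np.degrees(np.arctan2(k[1],k[0])))
        for n,uv in (("knob top",(38/400*512,157/300*384)),):print(n,onz(c,uv,.036))
E
python3 shaft.py w2
```

```text
collar [0.4304 0.0056] r 14.20944881439209 428
tick yaw 2.789913321532715 0.011903605366016838
flat normal 5.271203181658365 flat mid [0.43253167 0.0069156 ]
hob mark -3.6338223570610464
knob top [ 0.40248455 -0.19531374  0.036     ]
```

```bash
python3 -m creep '[{"x":-9.9,"y":-34,"z":0,"rx":0,"ry":0,"rz":0,"grip":1},{"x":-9.9,"y":-34,"z":0,"rx":0,"ry":0,"rz":0,"grip":1},{"x":-9.9,"y":-34,"z":0,"rx":0,"ry":0,"rz":0,"grip":1},{"x":-9.9,"y":-34,"z":0,"rx":0,"ry":0,"rz":0,"grip":1},{"x":-9.9,"y":-34,"z":0,"rx":0,"ry":0,"rz":0,"grip":1},{"x":-9.9,"y":-34,"z":0,"rx":0,"ry":0,"rz":0,"grip":1},{"x":-9.9,"y":-34,"z":0,"rx":0,"ry":0,"rz":0,"grip":1},{"x":-9.9,"y":-34,"z":0,"rx":0,"ry":0,"rz":0,"grip":1},{"x":-9.9,"y":-34,"z":0,"rx":0,"ry":0,"rz":0,"grip":1},{"x":-9.9,"y":-34,"z":0,"rx":0,"ry":0,"rz":0,"grip":1}]'
python3 -m creep '[{"x":0,"y":0,"z":0,"rx":0,"ry":0,"rz":6.8,"grip":1},{"x":0,"y":0,"z":0,"rx":0,"ry":0,"rz":6.8,"grip":1},{"x":0,"y":0,"z":0,"rx":0,"ry":0,"rz":6.8,"grip":1},{"x":0,"y":0,"z":0,"rx":0,"ry":0,"rz":6.8,"grip":1},{"x":0,"y":0,"z":0,"rx":0,"ry":0,"rz":6.8,"grip":1},{"x":0,"y":0,"z":0,"rx":0,"ry":0,"rz":6.8,"grip":1},{"x":0,"y":0,"z":0,"rx":0,"ry":0,"rz":6.8,"grip":1},{"x":0,"y":0,"z":0,"rx":0,"ry":0,"rz":6.8,"grip":1},{"x":0,"y":0,"z":0,"rx":0,"ry":0,"rz":6.8,"grip":1},{"x":0,"y":0,"z":0,"rx":0,"ry":0,"rz":6.8,"grip":1}]'
python3 -m creep '[{"x":0,"y":0,"z":5,"rx":0,"ry":0,"rz":6.8,"grip":1},{"x":0,"y":0,"z":5,"rx":0,"ry":0,"rz":6.8,"grip":1},{"x":0,"y":0,"z":5,"rx":0,"ry":0,"rz":6.8,"grip":1},{"x":0,"y":0,"z":5,"rx":0,"ry":0,"rz":6.8,"grip":1},{"x":0,"y":0,"z":5,"rx":0,"ry":0,"rz":6.8,"grip":1},{"x":0,"y":0,"z":5,"rx":0,"ry":0,"rz":6.8,"grip":1},{"x":0,"y":0,"z":5,"rx":0,"ry":0,"rz":6.8,"grip":1},{"x":0,"y":0,"z":5,"rx":0,"ry":0,"rz":6.8,"grip":1},{"x":0,"y":0,"z":5,"rx":0,"ry":0,"rz":6.8,"grip":1},{"x":0,"y":0,"z":5,"rx":0,"ry":0,"rz":6.8,"grip":1}]'
python3 look.py w3 .419 -.323 .036 40
```

```text
time: 2.75
eef_pos: [0.4199, -0.32, 0.1913]
tcp_rot: [0.209, 0.978, 0.0, 0.0]
contact_force: [0.2, 0.1, 0.8]
opening: 1.002
finger_force: 0.0
time: 3.58
eef_pos: [0.4205, -0.3182, 0.1911]
tcp_rot: [0.722, 0.692, 0.0, -0.0]
contact_force: [0.1, -0.2, -0.1]
opening: 1.002
finger_force: 0.0
time: 4.42
eef_pos: [0.4205, -0.3182, 0.141]
tcp_rot: [0.985, 0.17, -0.0, -0.0]
contact_force: [-0.7, 0.4, 0.3]
opening: 0.998
finger_force: 0.0
expected [263.50428555 190.31159216] crop origin 223 150 scale 5.0
```

View pics/w3.png

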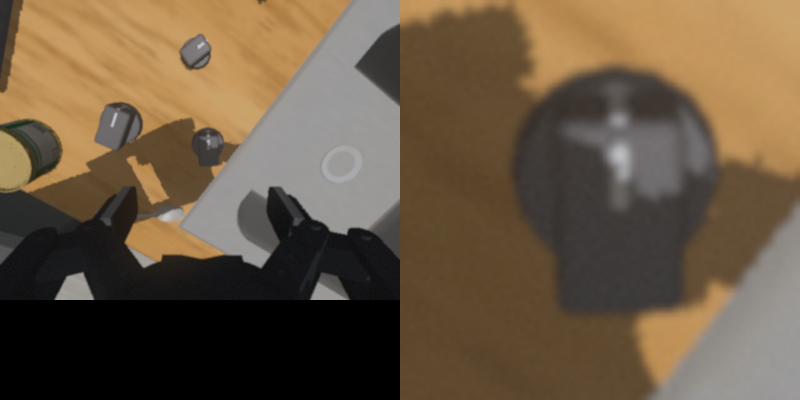

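Medium knob: skirt spans x 514–716 in the crop. The bar runs almost vertically (558–685 wide, far edge at y≈312), with the white line at the top (+x tool) end.

Run:
```python
from h import *
import pickle
from scipy.spatial.transform import Rotation as Ro
c=pickle.load(open("w3.pkl","rb"));f=lambda x,y,z:onz(c,(223+(x-400)/5,150+y/5),z)
s=ctrl.get_state();r=Ro.from_quat(s["tcp_rot"]);M=r.as_matrix();print("tool yaw",np.degrees(np.arctan2(M[1,0],M[0,0])))
for n,p in dict(skirtTop=f(615,67,.012),skirtL=f(514,165,.010),skirtR=f(716,165,.010),barL=f(558,217,.038),barR=f(685,217,.038),barFar=f(621,312,.038),barNear=f(621,122,.038)).items():
    print(n,p.round(4),"tool mm",(r.inv().apply(p-s["eef_pos"])*1000).round(1))
for a,b in (((618,130),(621,205)),((558,150),(558,295)),((690,150),(684,295))):
    d=f(*a,.038)-f(*b,.038);print("yaw",np.degrees(np.arctan2(d[1],d[0])))
```

```text
tool yaw 19.339613846602553
skirtTop [ 0.4386 -0.3189  0.012 ] tool mm [ 17.3   7.5 127.8]
skirtL [ 0.4127 -0.3069  0.01  ] tool mm [ -3.3 -12.4 129.8]
skirtR [ 0.4263 -0.345   0.01  ] tool mm [ -3.   28.1 129.7]
barL [ 0.4141 -0.3161  0.038 ] tool mm [ -5.   -3.3 101.8]
barR [ 0.4219 -0.3379  0.038 ] tool mm [ -4.9  19.8 101.8]
barFar [ 0.4005 -0.3333  0.038 ] tool mm [-23.5   8.5 101.8]
barNear [ 0.4347 -0.3208  0.038 ] tool mm [ 12.9   7.9 101.8]
yaw 22.334019623300865
yaw 19.403188731981786
yaw 18.691526178284924
```

```bash
python3 -m creep '[{"x":-1,"y":2,"z":13,"rx":0,"ry":0,"rz":0,"grip":0.6},{"x":-1,"y":2,"z":13,"rx":0,"ry":0,"rz":0,"grip":0.6},{"x":-1,"y":2,"z":13,"rx":0,"ry":0,"rz":0,"grip":0.6},{"x":-1,"y":2,"z":13,"rx":0,"ry":0,"rz":0,"grip":0.6},{"x":-1,"y":0,"z":13,"rx":0,"ry":0,"rz":0,"grip":0.6},{"x":0,"y":0,"z":13,"rx":0,"ry":0,"rz":0,"grip":0.6},{"x":0,"y":0,"z":13,"rx":0,"ry":0,"rz":0,"grip":0.6},{"x":0,"y":0,"z":13,"rx":0,"ry":0,"rz":0,"grip":0.6},{"x":0,"y":0,"z":12,"rx":0,"ry":0,"rz":0,"grip":0.6},{"x":0,"y":0,"z":11,"rx":0,"ry":0,"rz":0,"grip":0.6}]' 60
python3 -m creep '[{"x":0,"y":0,"z":0,"rx":0,"ry":0,"rz":0,"grip":0.4},{"x":0,"y":0,"z":0,"rx":0,"ry":0,"rz":0,"grip":0.3},{"x":0,"y":0,"z":0,"rx":0,"ry":0,"rz":0,"grip":0.2},{"x":0,"y":0,"z":0,"rx":0,"ry":0,"rz":0,"grip":0.1},{"x":0,"y":0,"z":0,"rx":0,"ry":0,"rz":0,"grip":0},{"x":0,"y":0,"z":0,"rx":0,"ry":0,"rz":0,"grip":0},{"x":0,"y":0,"z":0,"rx":0,"ry":0,"rz":0,"grip":0},{"x":0,"y":0,"z":0,"rx":0,"ry":0,"rz":0,"grip":0},{"x":0,"y":0,"z":0,"rx":0,"ry":0,"rz":0,"grip":0},{"x":0,"y":0,"z":0,"rx":0,"ry":0,"rz":0,"grip":0}]' 60
```

```text
time: 5.3
eef_pos: [0.4185, -0.3276, 0.0135]
tcp_rot: [0.985, 0.173, -0.0, -0.0]
contact_force: [-0.4, -0.4, -0.2]
opening: 0.598
finger_force: 0.0
time: 6.13
eef_pos: [0.4186, -0.3278, 0.0144]
tcp_rot: [0.985, 0.173, 0.0, 0.0]
contact_force: [0.3, 0.7, 0.5]
opening: 0.268
finger_force: 61.5
```

```bash
python3 -m creep '[{"x":0,"y":0,"z":-12,"rx":0,"ry":0,"rz":1.6,"grip":0},{"x":0,"y":0,"z":-12,"rx":0,"ry":0,"rz":1.6,"grip":0},{"x":0,"y":0,"z":-12,"rx":0,"ry":0,"rz":1.6,"grip":0},{"x":0,"y":0,"z":-12,"rx":0,"ry":0,"rz":1.6,"grip":0},{"x":0,"y":0,"z":-12,"rx":0,"ry":0,"rz":1.6,"grip":0},{"x":0,"y":0,"z":-12,"rx":0,"ry":0,"rz":1.6,"grip":0},{"x":0,"y":0,"z":-12,"rx":0,"ry":0,"rz":1.6,"grip":0},{"x":0,"y":0,"z":-12,"rx":0,"ry":0,"rz":1.6,"grip":0},{"x":0,"y":0,"z":-12,"rx":0,"ry":0,"rz":1.6,"grip":0},{"x":0,"y":0,"z":-12,"rx":0,"ry":0,"rz":1.6,"grip":0}]'
python3 -m creep '[{"x":3.2,"y":-27,"z":0,"rx":0,"ry":0,"rz":0,"grip":0},{"x":3.2,"y":-27,"z":0,"rx":0,"ry":0,"rz":0,"grip":0},{"x":3.2,"y":-27,"z":0,"rx":0,"ry":0,"rz":0,"grip":0},{"x":3.2,"y":-27,"z":0,"rx":0,"ry":0,"rz":0,"grip":0},{"x":3.2,"y":-27,"z":0,"rx":0,"ry":0,"rz":0,"grip":0},{"x":3.2,"y":-27,"z":0,"rx":0,"ry":0,"rz":0,"grip":0},{"x":3.2,"y":-27,"z":0,"rx":0,"ry":0,"rz":0,"grip":0},{"x":3.2,"y":-27,"z":0,"rx":0,"ry":0,"rz":0,"grip":0},{"x":3.2,"y":-27,"z":0,"rx":0,"ry":0,"rz":0,"grip":0},{"x":3.2,"y":-27,"z":0,"rx":0,"ry":0,"rz":0,"grip":0}]'
python3 look.py w4 .43 0.0055 .06 45; python3 shaft.py w4 1.3
```

```text
time: 6.97
eef_pos: [0.4184, -0.3276, 0.1348]
tcp_rot: [0.999, 0.033, -0.0, -0.0]
contact_force: [0.3, -0.6, -0.5]
opening: 0.266
finger_force: 61.6
time: 7.8
eef_pos: [0.4319, -0.0549, 0.1344]
tcp_rot: [0.999, 0.034, 0.0, 0.0]
contact_force: [0.5, -0.8, -0.4]
opening: 0.27
finger_force: 61.6
expected [184.2514319  195.30822356] crop origin 139 150 scale 4.444444444444445
collar [0.4238 0.0031] r 22.265737533569336 654
```

View pics/w4.png

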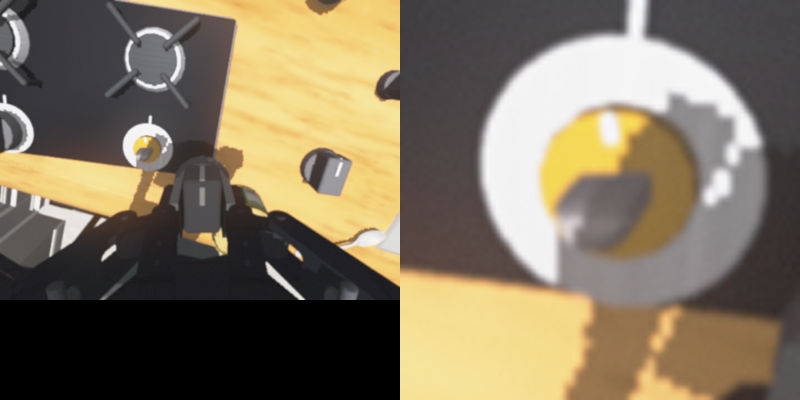

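Wrist view: the knob is held straight in the fingers, white line towards +x. Collar is centred at crop (617,182), with the tick from (605,112) to (613,142), and the shaft's flat faces up. One closer look at the held knob will give the relative offset.

Run:
```python
from h import *
import pickle
from scipy.spatial.transform import Rotation as Ro
c=pickle.load(open("w4.pkl","rb"));g=200/45;f=lambda x,y,z:onz(c,(139+(x-400)/g,150+y/g),z)
s=ctrl.get_state();r=Ro.from_quat(s["tcp_rot"]);M=r.as_matrix();print("tool yaw",np.degrees(np.arctan2(M[1,0],M[0,0])))
T=lambda p:(r.inv().apply(p-s["eef_pos"])*1000).round(1)
P=dict(L=f(540,182,.053),R=f(695,182,.053),U=f(617,105,.053),D=f(617,258,.053),tick=f(605,112,.053),tick2=f(613,142,.053),flatL=f(562,182,.073),flatR=f(652,177,.073),rim=f(610,35,.046),mark=f(637,5,.046),mark1=f(632,33,.046))
for n,p in P.items(): print(n,p.round(4),T(p))
ce=(P["L"]+P["R"]+P["U"]+P["D"])/4;print("centre",ce,T(ce))
yaw=lambda d:np.degrees(np.arctan2(d[1],d[0]))
print(yaw(P["tick"]-ce),yaw(P["tick2"]-ce),yaw(P["tick"]-P["tick2"]),"flat",yaw(P["flatL"]-P["flatR"])-90,"mark",yaw(P["mark"]-P["mark1"]))
print("predicted knob skirt ctr, bar top ctr px",proj(c,s["eef_pos"]+M@[0,0,.0024]),proj(c,s["eef_pos"]+M@[0,0,-.0236]))
cv2.imwrite("pics/k4.png",cv2.resize(c["color"][190:310,200:320],(600,600),interpolation=cv2.INTER_CUBIC))
```

```text
tool yaw 3.9963097713294338
L [0.4305 0.0186 0.053 ] [  4.1 -69.4  81.2]
R [ 0.4325 -0.0102  0.053 ] [  4.1 -40.5  81.1]
U [0.4463 0.0042 0.053 ] [ 18.9 -54.   81.1]
D [0.4164 0.0043 0.053 ] [-11.1 -56.2  81.1]
tick [0.4449 0.0064 0.053 ] [ 17.5 -56.3  81.1]
tick2 [0.4392 0.005  0.053 ] [ 11.8 -55.2  81.1]
flatL [0.4376 0.0088 0.073 ] [ 10.5 -59.3  61.1]
flatR [ 0.4396 -0.0064  0.073 ] [ 11.3 -43.9  61.1]
rim [0.4578 0.0071 0.046 ] [ 30.5 -56.   88.1]
mark [0.4637 0.0021 0.046 ] [ 36.  -50.6  88.1]
mark1 [0.4584 0.003  0.046 ] [ 30.8 -51.9  88.1]
centre [0.43144834 0.00423014 0.053     ] [  4.  -55.   81.1]
9.227030850868244 5.470257036829198 14.302625567461686 flat 7.26114215659976 mark -9.857365819878979
predicted knob skirt ctr, bar top ctr px [[253.0857789  239.76420465]] [[252.34543433 265.08535209]]
```

View pics/k4.png

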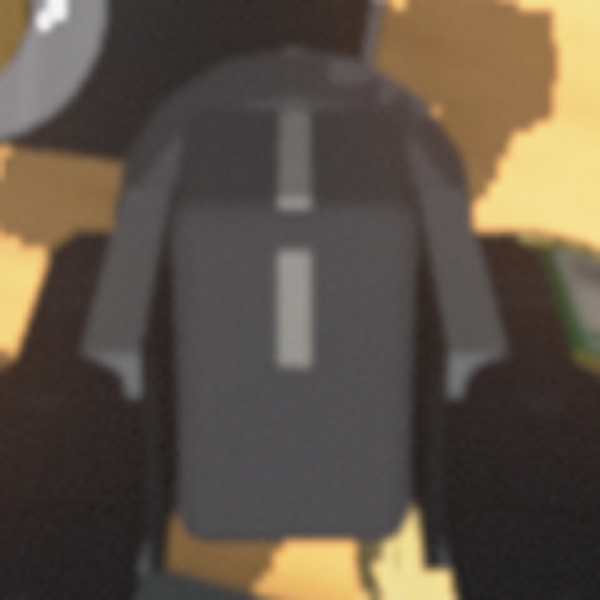

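Bar top spans x 175–418, y 200–538 in this crop, i.e. raw centre about (259.2,264). The TCP axis is predicted at 252.3, so I'll check the reported camera pose for consistency.

Run:
```python
from h import *
import pickle
from scipy.spatial.transform import Rotation as Ro
E={"w2":([.4691,.0306,.1912],[.209,.978,0,0]),"w3":([.4205,-.3182,.141],[.985,.17,0,0]),"w4":([.4319,-.0549,.1344],[.999,.034,0,0])}
for n,(e,q) in E.items():
    c=pickle.load(open(n+".pkl","rb"));M=Ro.from_quat(q).as_matrix()
    if n=="w4": s=ctrl.get_state();e=s["eef_pos"];M=Ro.from_quat(s["tcp_rot"]).as_matrix();print(e)
    print(n,(M.T@(-c["R"].T@c["t"]-e)*1000).round(2),(c["R"]@M).round(4).tolist(),c["D"])
c=optics.read_camera("wrist")
print((M.T@(-c["R"].T@c["t"]-e)*1000).round(2),(c["R"]@M).round(4).tolist())
```

```text
w2 [  75.56    0.79 -142.6 ] [[0.0014, 1.0, 0.0004], [-0.9556, 0.0014, -0.2946], [-0.2946, 0.0, 0.9556]] [-0.00776444  0.          0.          0.          0.        ]
w3 [  75.58   -0.69 -142.58] [[0.0008, 1.0, 0.0002], [-0.9554, 0.0008, -0.2954], [-0.2954, 0.0001, 0.9554]] [-0.00776444  0.          0.          0.          0.        ]
[ 0.43136014 -0.0512255   0.13393414]
w4 [  75.49    2.47 -143.13] [[-0.0008, 1.0, -0.0041], [-0.9556, -0.002, -0.2945], [-0.2945, 0.0036, 0.9556]] [-0.00776444  0.          0.          0.          0.        ]
[  75.32   -0.88 -142.64] [[0.0012, 1.0, -0.0003], [-0.9554, 0.0011, -0.2953], [-0.2953, 0.0007, 0.9554]]
```

Run:
```python
from h import *
import sys,pickle
sys.argv=["x","w5","1.05"]
from shaft import shaft
from scipy.spatial.transform import Rotation as Ro
for n in ("w4","w5"):
    if n=="w5":
        c=optics.read_camera("wrist");pickle.dump({k:np.array(v) for k,v in c.items()},open("w5.pkl","wb"))
    else: c=pickle.load(open("w4.pkl","rb"))
    u,m,ce,r,k=shaft(c,[.431,.0042,.053]);print(n,"px",u,"collar",ce.round(4),"r",r,k)
    x,y,w,h=cv2.boundingRect(m);print("bbox",x,y,w,h)
s=ctrl.get_state();M=Ro.from_quat(s["tcp_rot"]).as_matrix();e=s["eef_pos"];print(e,np.degrees(np.arctan2(M[1,0],M[0,0])))
print("pred bar",proj(c,e+M@[0,0,-.0236])); 
p=onz(c,(259.2,263.8),e[2]+.0236);print("knob tool mm if px as in w4",M.T@(p-e)*1000)
d=np.r_[ce,.053]-p;print("knob->shaft tool mm",(M.T@d*1000).round(1),"shaft in tool",(M.T@(np.r_[ce,.053]-e)*1000).round(1))
```

```text
w4 px [187.91608625 191.57219374] collar [0.4317 0.0041] r 14.446043014526367 541
bbox 171 174 34 34
w5 px [189.90435882 191.03484329] collar [0.4319 0.0043] r 14.477693557739258 549
bbox 173 174 34 33
[ 0.43189018 -0.05485349  0.13420308] 4.088959268578094
pred bar [[263.14921183 264.95773865]]
knob tool mm if px as in w4 [  0.62668928  -1.88772202 -23.60021242]
knob->shaft tool mm [  3.6 -57.1 104.8] shaft in tool [  4.2 -59.   81.2]
```

Relative to the held knob the shaft is at tool (+3.6, −57) mm, and the flat's yaw is about 6° against the tool's 4°. I'll move above the shaft now.

```bash
python3 -m creep '[{"x":0.6,"y":-9.5,"z":0,"rx":0,"ry":0,"rz":0,"grip":0},{"x":0.6,"y":-9.5,"z":0,"rx":0,"ry":0,"rz":0,"grip":0},{"x":0.6,"y":-9.5,"z":0,"rx":0,"ry":0,"rz":0,"grip":0},{"x":0.6,"y":-9.5,"z":0,"rx":0,"ry":0,"rz":0,"grip":0},{"x":0.6,"y":-9.5,"z":0,"rx":0,"ry":0,"rz":0,"grip":0},{"x":0.6,"y":-9.5,"z":0,"rx":0,"ry":0,"rz":-2,"grip":0},{"x":0,"y":0,"z":10,"rx":0,"ry":0,"rz":0,"grip":0},{"x":0,"y":0,"z":10,"rx":0,"ry":0,"rz":0,"grip":0},{"x":0,"y":0,"z":10,"rx":0,"ry":0,"rz":0,"grip":0},{"x":0,"y":0,"z":10,"rx":0,"ry":0,"rz":0,"grip":0}]'
python3 -m creep '[{"x":0,"y":0,"z":1,"rx":0,"ry":0,"rz":0,"grip":0},{"x":0,"y":0,"z":1,"rx":0,"ry":0,"rz":0,"grip":0},{"x":0,"y":0,"z":1,"rx":0,"ry":0,"rz":0,"grip":0},{"x":0,"y":0,"z":1,"rx":0,"ry":0,"rz":0,"grip":0},{"x":0,"y":0,"z":1,"rx":0,"ry":0,"rz":0,"grip":0},{"x":0,"y":0,"z":1,"rx":0,"ry":0,"rz":0,"grip":0},{"x":0,"y":0,"z":1,"rx":0,"ry":0,"rz":0,"grip":0},{"x":0,"y":0,"z":1,"rx":0,"ry":0,"rz":0,"grip":0},{"x":0,"y":0,"z":1,"rx":0,"ry":0,"rz":0,"grip":0},{"x":0,"y":0,"z":0,"rx":0,"ry":0,"rz":0,"grip":0}]'
```

```text
time: 8.78
eef_pos: [0.4313, 0.0008, 0.0927]
tcp_rot: [0.999, 0.051, -0.001, -0.0]
contact_force: [-0.4, -1.7, -0.4]
opening: 0.269
finger_force: 61.6
time: 9.62
eef_pos: [0.4322, 0.0008, 0.0856]
tcp_rot: [0.999, 0.051, 0.0, 0.0]
contact_force: [-0.5, 1.2, 1.6]
opening: 0.264
finger_force: 61.8
```

```bash
python3 -m creep '[{"x":0,"y":0,"z":1,"rx":0,"ry":0,"rz":0,"grip":0},{"x":0,"y":0,"z":0,"rx":0,"ry":0,"rz":0,"grip":0},{"x":0,"y":0,"z":1,"rx":0,"ry":0,"rz":0,"grip":0},{"x":0,"y":0,"z":0,"rx":0,"ry":0,"rz":0,"grip":0},{"x":0,"y":0,"z":1,"rx":0,"ry":0,"rz":0,"grip":0},{"x":0,"y":0,"z":0,"rx":0,"ry":0,"rz":0,"grip":0},{"x":0,"y":0,"z":1,"rx":0,"ry":0,"rz":0,"grip":0},{"x":0,"y":0,"z":0,"rx":0,"ry":0,"rz":0,"grip":0},{"x":0,"y":0,"z":0,"rx":0,"ry":0,"rz":0,"grip":0},{"x":0,"y":0,"z":0,"rx":0,"ry":0,"rz":0,"grip":0}]'; python3 -c "
from plant import ctrl
s=ctrl.get_state();print(s['eef_pos'],s['contact_force'],s['wrist_torque'])"
```

```text
time: 10.45
eef_pos: [0.4319, 0.0016, 0.0815]
tcp_rot: [0.999, 0.051, 0.0, -0.001]
contact_force: [-0.3, 6.1, 3.4]
opening: 0.274
finger_force: 62.2
[0.43193165 0.00155656 0.08153419] [-0.30892743  6.10503731  3.43357231] [ 1.03224683  0.0933155  -0.0519501 ]
```

```bash
python3 -m creep '[{"x":0,"y":-0.5,"z":0,"rx":0,"ry":0,"rz":0,"grip":0},{"x":0,"y":-0.5,"z":0,"rx":0,"ry":0,"rz":0,"grip":0},{"x":0,"y":-0.4,"z":0,"rx":0,"ry":0,"rz":0,"grip":0},{"x":0,"y":0,"z":1,"rx":0,"ry":0,"rz":0,"grip":0},{"x":0,"y":0,"z":1,"rx":0,"ry":0,"rz":0,"grip":0},{"x":0,"y":0,"z":1,"rx":0,"ry":0,"rz":0,"grip":0},{"x":0,"y":0,"z":1,"rx":0,"ry":0,"rz":0,"grip":0},{"x":0,"y":0,"z":0,"rx":0,"ry":0,"rz":0,"grip":0},{"x":0,"y":0,"z":0,"rx":0,"ry":0,"rz":0,"grip":0},{"x":0,"y":0,"z":0,"rx":0,"ry":0,"rz":0,"grip":0}]'; python3 -c "
from plant import ctrl
s=ctrl.get_state();print(s['eef_pos'],s['contact_force'],s['wrist_torque'])"
```

```text
time: 11.28
eef_pos: [0.4314, 0.0028, 0.0768]
tcp_rot: [0.999, 0.051, -0.0, -0.001]
contact_force: [0.4, 5.2, 1.3]
opening: 0.266
finger_force: 61.8
[0.4314263  0.00281937 0.07675635] [0.35629062 5.1925342  1.2864822 ] [ 0.97441762 -0.12680199  0.00506172]
```

```bash
python3 -m creep '[{"x":0,"y":-0.5,"z":0,"rx":0,"ry":0,"rz":0,"grip":0},{"x":0,"y":-0.5,"z":0,"rx":0,"ry":0,"rz":0,"grip":0},{"x":0,"y":-0.5,"z":0,"rx":0,"ry":0,"rz":0,"grip":0},{"x":0,"y":0,"z":1.5,"rx":0,"ry":0,"rz":0,"grip":0},{"x":0,"y":0,"z":1.5,"rx":0,"ry":0,"rz":0,"grip":0},{"x":0,"y":0,"z":1.5,"rx":0,"ry":0,"rz":0,"grip":0},{"x":0,"y":0,"z":1.5,"rx":0,"ry":0,"rz":0,"grip":0},{"x":0,"y":0,"z":1,"rx":0,"ry":0,"rz":0,"grip":0},{"x":0,"y":0,"z":0,"rx":0,"ry":0,"rz":0,"grip":0},{"x":0,"y":0,"z":0,"rx":0,"ry":0,"rz":0,"grip":0}]'; python3 -c "
from plant import ctrl
s=ctrl.get_state();print(s['eef_pos'],s['contact_force'],s['wrist_torque'])"
```

```text
time: 12.12
eef_pos: [0.4315, 0.0037, 0.0702]
tcp_rot: [0.999, 0.051, -0.0, 0.0]
contact_force: [-0.2, -0.9, -0.5]
opening: 0.264
finger_force: 61.6
[0.43147259 0.00368604 0.0702002 ] [-0.23219465 -0.89278376 -0.48374991] [0.01057686 0.0386578  0.01008037]
```

```bash
python3 -m creep '[{"x":0,"y":0,"z":1,"rx":0,"ry":0,"rz":0,"grip":0},{"x":0,"y":0,"z":1,"rx":0,"ry":0,"rz":0,"grip":0},{"x":0,"y":0,"z":1,"rx":0,"ry":0,"rz":0,"grip":0},{"x":0,"y":0,"z":1,"rx":0,"ry":0,"rz":0,"grip":0},{"x":0,"y":0,"z":1,"rx":0,"ry":0,"rz":0,"grip":0},{"x":0,"y":0,"z":1,"rx":0,"ry":0,"rz":0,"grip":0},{"x":0,"y":0,"z":0,"rx":0,"ry":0,"rz":0,"grip":0},{"x":0,"y":0,"z":0,"rx":0,"ry":0,"rz":0,"grip":0},{"x":0,"y":0,"z":0,"rx":0,"ry":0,"rz":0,"grip":0},{"x":0,"y":0,"z":0,"rx":0,"ry":0,"rz":0,"grip":0}]'; python3 -c "
from plant import ctrl
s=ctrl.get_state();print(s['eef_pos'],s['contact_force'],s['wrist_torque'])"
```

```text
time: 12.95
eef_pos: [0.4317, 0.0037, 0.0645]
tcp_rot: [0.999, 0.051, 0.0, 0.0]
contact_force: [-1.6, 1.4, 4.3]
opening: 0.267
finger_force: 62.1
[0.43166698 0.00372712 0.06452784] [-1.56508378  1.37488249  4.26301572] [0.00891055 0.3289063  0.02746762]
```

```bash
python3 -m creep '[{"x":0,"y":0,"z":1,"rx":0,"ry":0,"rz":0,"grip":0},{"x":0,"y":0,"z":1,"rx":0,"ry":0,"rz":0,"grip":0},{"x":0,"y":0,"z":1,"rx":0,"ry":0,"rz":0,"grip":0},{"x":0,"y":0,"z":1,"rx":0,"ry":0,"rz":0,"grip":0},{"x":0,"y":0,"z":0.5,"rx":0,"ry":0,"rz":0,"grip":0},{"x":0,"y":0,"z":0,"rx":0,"ry":0,"rz":0,"grip":0},{"x":0,"y":0,"z":0,"rx":0,"ry":0,"rz":0,"grip":0},{"x":0,"y":0,"z":0,"rx":0,"ry":0,"rz":0,"grip":0},{"x":0,"y":0,"z":0,"rx":0,"ry":0,"rz":0,"grip":0},{"x":0,"y":0,"z":0,"rx":0,"ry":0,"rz":0,"grip":0}]'; python3 -c "
from plant import ctrl
s=ctrl.get_state();print(s['eef_pos'],s['contact_force'],s['wrist_torque'])"
```

```text
time: 13.78
eef_pos: [0.4318, 0.0037, 0.0612]
tcp_rot: [0.999, 0.051, -0.001, -0.0]
contact_force: [-5.9, 0.4, 13.2]
opening: 0.27
finger_force: 63.6
[0.43178119 0.00370428 0.06118467] [-5.93464944  0.35807648 13.17747032] [0.16830758 1.03738635 0.01567451]
```

```bash
python3 -m creep '[{"x":-0.5,"y":0,"z":0,"rx":0,"ry":0,"rz":0,"grip":0},{"x":-0.5,"y":0,"z":0,"rx":0,"ry":0,"rz":0,"grip":0},{"x":-0.3,"y":0,"z":0,"rx":0,"ry":0,"rz":0,"grip":0},{"x":0,"y":0,"z":0,"rx":0,"ry":0,"rz":0,"grip":0},{"x":0,"y":0,"z":0,"rx":0,"ry":0,"rz":0,"grip":0},{"x":0,"y":0,"z":0.5,"rx":0,"ry":0,"rz":0,"grip":0},{"x":0,"y":0,"z":0.5,"rx":0,"ry":0,"rz":0,"grip":0},{"x":0,"y":0,"z":0,"rx":0,"ry":0,"rz":0,"grip":0},{"x":0,"y":0,"z":0,"rx":0,"ry":0,"rz":0,"grip":0},{"x":0,"y":0,"z":0,"rx":0,"ry":0,"rz":0,"grip":0}]'; python3 -c "
from plant import ctrl
s=ctrl.get_state();print(s['eef_pos'],s['contact_force'],s['wrist_torque'])"
python3 look.py w6 .431 .0037 .08 60
```

```text
time: 14.62
eef_pos: [0.4317, 0.0037, 0.0611]
tcp_rot: [0.999, 0.051, 0.001, -0.0]
contact_force: [-4.4, 2.6, 16.5]
opening: 0.269
finger_force: 63.9
[0.43171819 0.00368946 0.06113412] [-4.4137864   2.61204296 16.45521355] [ 0.43957831  0.89051207 -0.02992911]
expected [259.70010421 261.08482944] crop origin 199 201 scale 3.3333333333333335
```

View pics/w6.png

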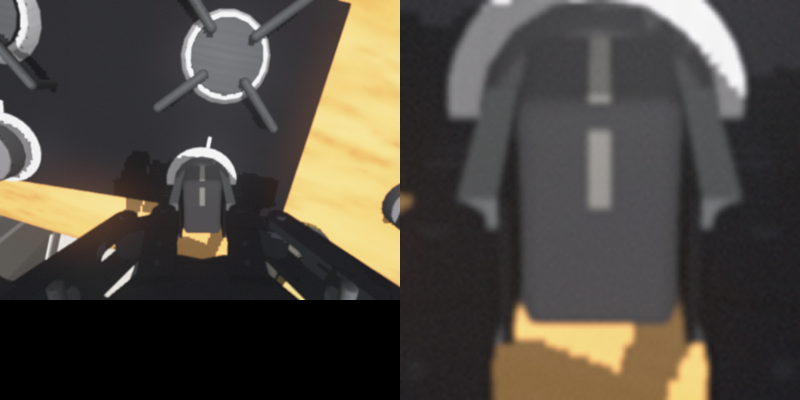

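The wrist picture shows the knob seated on the shaft with its pointer line aligned. Its position in the grip is unchanged (far edge at raw row 297.6, as before). The height has stopped at 0.0611 while the force rises to 16 N, so the control is at its stop.

```bash
python3 -c "
from plant import sign_off
print(sign_off())"
```

```text
the job is handed in; nothing more can be done
None
```

The medium knob is on the right-hand shaft with its flat matched, pressed down to its stop and still held (about 16 N); I never touched the other knobs, the jar or the shaker, and the job is handed in with no verdict returned.

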